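Clamp two nested rod-tube end caps in the drilling chuck

ROBOT

A 6-joint arm with a two-finger parallel gripper is mounted at the origin on the work surface. World frame = base frame: x ahead of the robot, y to its left, z up, the work surface at z = 0. Lengths are in m, angles in degrees, forces in N, time in s.
With the tool pointing down it reaches from about 0.25 to 0.725 m from the base axis. Payload 9.7 kg.
Tool frame: the origin (TCP) lies between the finger pads; the fingertips stand bot.tcp_to_tips ahead of it and the grasp point (between the pads) lies 2 mm behind it (bot.tcp_to_tips is the distance from the TCP to the fingertips, in m); z points along the fingers, y is the line along which they close (so a half turn about z gives the same grasp; the last joint's range is limited). The gripper opens to 85 mm and grips with 20 to 120 N. Pads are 22 mm wide; open, the fingers measure 114 mm over their backs; the gripper's body (76 mm by 85 mm) begins 54 mm behind the grasp point. The pads swing forward as they close: fully open they stand 13 mm farther back than shut.
Start: joints at [-69.786, 4.979, 10.078, 95.1, 0, 90], TCP at [0.19, -0.516, 0.248] pointing down, gripper open.
Joint ranges: [-179.16, 179.16], [-48.56, 103.87], [-65.8, 70.77], [-126.05, 130.52], [-82.76, 87.17], [-180, 180]. Speed limits (degrees/s): [127.2, 127.2, 147.25, 180, 180, 180].

INTERFACE

Orientations are given as [roll, pitch, yaw] about the fixed x, y, z axes, in that order (R = Rz(yaw) Ry(pitch) Rx(roll)).
In Python, from workcell import sensors, camera, camera_params, bot gives the robot as it stands.
- The arm moves only by the tool apply_moves, never from a script. Its argument "motion" is a list of rows, each an object with "jaw": the opening, from -1 (shut) to 1 (fully open); "xyz": the shift along the tool's x, y, z in mm, a list of three; "twist": the turn about the tool's z in rad. A call has 1 to 5 rows; each row is the pose to reach, as a shift and turn from the pose commanded when the call began, along the tool's axes at that moment; what a row does not reach only later rows make up. A row lasts 1/8 s, in which the tool goes at most 62.5 mm and 10.7 degrees, less where a joint would pass 70% of its speed; a pose out of reach is approached as far as the arm can. A call with a gripper value outside its range is refused whole. The fingers move at their own pace and stop on an object; "grip_force" is the grip in N (left out, the last holds). Time passes only in rows, so rows that repeat a pose let the fingers close. It gives the time, the measured TCP pose, the force, the opening and the grip force at its end, in the units of the state.
- sensors.get_obs(): the state, without advancing time (a new reading comes with each control period).
- camera(name): name is "scene" or "top"; returns (picture, depth): 420x560x3 uint8, red, green, blue; 420x560 float32, m along the optical axis (not along the pixel's ray), 0 where there is no reading.
- camera_params(name): a dict with "mtx" (3x3 intrinsics, pixels), "k1" (the pictures are not rectified: a ray, as slopes to the right and down, at radius r is drawn at 1 + k1 r^2 times it, then the intrinsics apply), "rvec" (rotation vector, rad) and "tvec" (3), from world to camera coordinates, as OpenCV has them. Camera axes: x right, y down, z forward; pixel columns grow to the right and rows downward; lengths in m; the calibration is good to about 2 mm. A picture is of the moment at which its call begins. camera_params takes no time and is no camera call.
- bot.job_done(): hands the job in; it is judged then, once.
The state is a dict: "time": time; "q": joint angles; "qd": joint speeds; "joint_efforts": joint torques, N m; "ee_pos": TCP position; "tcp_rot": TCP orientation; "wrist_force": force on the tool from outside, world axes, zero at the start; "torque": the same for the moment, N m; "opening": finger opening in m; "grasp_force": force on a finger pad.
Only numpy, scipy, OpenCV 4.12 (cv2) and the standard library are available. Lean on these libraries where they do the work, as an engineer would, in place of code of your own. Each camera call takes 0.05 s, during which the arm holds its last target. There are 200 camera calls.

TASK

Get the two matching tall end caps ready for drilling their vent holes in one go: stand one upright between the open jaws of the chuck and nest the other inside it. Then push the chuck sleeve's lever clockwise until all three jaws grip the lower cap firmly and centre it, and after that swing the drill guide fully home over the stack. Leave the wide low cap and everything else on the bench where it is.

Things in the scene. Friction and masses are not known exactly. Their poses are not given: they have to be found in the camera images.
- cap_a: Tall aluminium end cap, one of two alike: open cup, mouth up, 60 mm tall. Origin: centre of underside, z up. Outside diameters: foot 36 mm up to 18 mm, 45 mm at 26 mm, 58 mm at 42 mm, then a straight 58 mm collar to the rim (grip there). Inside: flat floor 26 mm above the underside, 40 mm across; mouth 53 mm. Nested, one stands 26 mm above the other (stack 86 mm). 0.06 to 0.13 kg.
- cap_b: Tall aluminium end cap, one of two alike: open cup, mouth up, 60 mm tall. Origin: centre of underside, z up. Outside diameters: foot 36 mm up to 18 mm, 45 mm at 26 mm, 58 mm at 42 mm, then a straight 58 mm collar to the rim (grip there). Inside: flat floor 26 mm above the underside, 40 mm across; mouth 53 mm. Nested, one stands 26 mm above the other (stack 86 mm). 0.06 to 0.13 kg.
- station: Fixed drilling station: grey base plate 170 x 255 mm, 12 mm thick, carrying the chuck and, at x = 50 mm, y = 140 mm, the 20 mm steel column of the drill guide. Origin: on the work surface under the chuck's axis; x away from the robot, y left when not yawed.
- chuck_face (a point): Centre of the chuck's flat round top face (116 mm across, 35 mm above the work surface), on the chuck's vertical axis; axes as the station. A cap stands here on its foot, between the jaws.
- sleeve (a joint): Angle of the dark knurled chuck sleeve, 143 mm across. 0 = jaws open (30 mm from axis); grows as it turns clockwise from above, closing the jaws 10 mm in radius per rad; about 1.2 when they meet a cap's foot. 0.3 N m of friction; stays where left. At 0 its lever points 285 degrees counter-clockwise from the station's x axis.
- lever_post (a point): Point on the axis of the upright black post, 16 mm thick, at the end of the sleeve's lever, 110 mm from the chuck's axis; the point is 55 mm above the work surface, the post runs from 30 to 75 mm. Push it sideways to turn the sleeve.
- jaw0: One of three steel chuck jaws that slide radially on the chuck's face, 120 degrees apart, coupled to the sleeve; 16 to 21 mm tall above the face. Origin: foot of its gripping face; x points outward from the chuck's axis.
- jaw1: One of three steel chuck jaws that slide radially on the chuck's face, 120 degrees apart, coupled to the sleeve; 16 to 21 mm tall above the face. Origin: foot of its gripping face; x points outward from the chuck's axis.
- jaw2: One of three steel chuck jaws that slide radially on the chuck's face, 120 degrees apart, coupled to the sleeve; 16 to 21 mm tall above the face. Origin: foot of its gripping face; x points outward from the chuck's axis.
- guide (a joint): Angle of the drill-guide arm about its column. 0 = home against its stop, bush over the chuck's axis; it grows as the arm swings out, clockwise seen from above, up to 1.4. Stays where it is left; 0.12 N m.
- guide_hinge (a point): Point on the vertical axis of the guide arm's column, 148 mm above the work surface.
- guide_peg (a point): Point on the axis of the upright black peg, 16 mm thick, on top of the guide arm 110 mm from the column's axis; the point is 180 mm above the work surface, the peg runs from 155 to 198 mm. The arm is 18 mm wide and lies at 141 to 155 mm. Push the peg or the arm sideways to swing it.
- guide_bush (a point): Underside of the steel drill bush, 20 mm across, at the end of the guide arm, 149 mm from the column's axis; 136 mm above the work surface.
- cap_big: Bystander: a wider, lower aluminium end cap, 74 mm across, 40 mm tall, foot 52 mm across; not for this job. Origin: centre of its underside.
- varnish_jar: Bystander: closed jar, 52 mm across, 75 mm tall. Origin: centre of its underside.
- line_spool: Bystander: white and green line spool lying flat, 64 mm across, 24 mm tall. Origin: centre of its underside.
- screwdriver: Bystander: screwdriver, 170 mm long, lying along its x. Origin: under its middle.
- parts_tray: Bystander: open grey tray 130 x 100 x 35 mm. Origin: centre of its underside.
- caliper: Bystander: caliper, 190 mm long along its x, lying flat, 12 mm tall. Origin: underside, middle of its beam.
- reel: Bystander: dark fishing reel, 48 mm tall, foot reaching 86 mm along its y, crank 55 mm along its x. Origin: underside of its round body.
- hook_box: Bystander: cardboard box 80 x 50 x 30 mm. Origin: centre of its underside.

How it is judged (in metres and radians):
On the way, in this order (a step that is already met when the one before it is completed fails the run):
1. the two matching caps stand nested and released between the jaws on the chuck's face (linear speed of each of cap_a, cap_b below 0.02 m/s and contact force between the fingers and cap_a below 0.2 N and contact force between the fingers and cap_b below 0.2 N and ((horizontal distance between cap_a and chuck_face below 0.012 m and z of cap_a in the frame of chuck_face between -0.003 and 0.003 m and angle between cap_a's own z axis and vertical below 0.06 rad and horizontal distance between cap_b and cap_a below 0.005 m and z of cap_b in the frame of cap_a between 0.0225 and 0.0295 m and angle between cap_b's own z axis and vertical below 0.08 rad) or (horizontal distance between cap_b and chuck_face below 0.012 m and z of cap_b in the frame of chuck_face between -0.003 and 0.003 m and angle between cap_b's own z axis and vertical below 0.06 rad and horizontal distance between cap_a and cap_b below 0.005 m and z of cap_a in the frame of cap_b between 0.0225 and 0.0295 m and angle between cap_a's own z axis and vertical below 0.08 rad))), for 0.2 s.
2. the sleeve has been turned so that all three jaws grip the lower cap, centred (((horizontal distance between cap_a and chuck_face below 0.004 m and z of cap_a in the frame of chuck_face between -0.003 and 0.003 m and angle between cap_a's own z axis and vertical below 0.06 rad and horizontal distance between cap_b and cap_a below 0.005 m and z of cap_b in the frame of cap_a between 0.0225 and 0.0295 m and angle between cap_b's own z axis and vertical below 0.08 rad and contact force between each of jaw0, jaw1, jaw2 and cap_a above 2 N) or (horizontal distance between cap_b and chuck_face below 0.004 m and z of cap_b in the frame of chuck_face between -0.003 and 0.003 m and angle between cap_b's own z axis and vertical below 0.06 rad and horizontal distance between cap_a and cap_b below 0.005 m and z of cap_a in the frame of cap_b between 0.0225 and 0.0295 m and angle between cap_a's own z axis and vertical below 0.08 rad and contact force between each of jaw0, jaw1, jaw2 and cap_b above 2 N))), for 0.2 s.
3. the drill guide is swung home (value of joint guide below 0.06 rad), for 0.2 s.
At the end, for the whole second after the job is handed in: One tall cap upright (0.06 rad) on the chuck face, within 4 mm of its axis, each jaw pressing it with over 2 N; the other nested in it (underside 22.5 to 29.5 mm above the lower one's, 5 mm off its axis at most, 0.08 rad); guide joint below 0.06 rad; caps released, at rest (((horizontal distance between cap_a and chuck_face below 0.004 m and z of cap_a in the frame of chuck_face between -0.003 and 0.003 m and angle between cap_a's own z axis and vertical below 0.06 rad and horizontal distance between cap_b and cap_a below 0.005 m and z of cap_b in the frame of cap_a between 0.0225 and 0.0295 m and angle between cap_b's own z axis and vertical below 0.08 rad and contact force between each of jaw0, jaw1, jaw2 and cap_a above 2 N) or (horizontal distance between cap_b and chuck_face below 0.004 m and z of cap_b in the frame of chuck_face between -0.003 and 0.003 m and angle between cap_b's own z axis and vertical below 0.06 rad and horizontal distance between cap_a and cap_b below 0.005 m and z of cap_a in the frame of cap_b between 0.0225 and 0.0295 m and angle between cap_a's own z axis and vertical below 0.08 rad and contact force between each of jaw0, jaw1, jaw2 and cap_b above 2 N)) and value of joint guide below 0.06 rad and linear speed of each of cap_a, cap_b below 0.02 m/s and contact force between the fingers and cap_a below 0.2 N and contact force between the fingers and cap_b below 0.2 N); the robot touches nothing.
It fails at once if the wide low cap is moved more than 30 mm (distance of cap_big from where it was at the start of the episode above 0.03 m).
It fails at once if another bystander is moved more than 30 mm (distance of any of varnish_jar, line_spool, screwdriver, parts_tray, caliper, reel, hook_box from where it was at the start of the episode above 0.03 m).
It also fails if it takes over 72 s, if anything falls off the work surface, if the arm or the gripper's body presses on something with over 40 N, if the wrist force passes 120 N, or if a joint passes its speed limit or range.

## Working session

There is one attempt and no reset: what is moved stays moved. The work goes in short steps, Python scripts to look and compute and a tool call to move; the robot and the scene stay as the last step left them, time stands still between calls to the robot, and variables do not carry over. Pictures are saved under pics/ and viewed, at most 10 in all, crops included, and the job is handed in when it is done.

Besides the shell and the picture viewer there is one more tool, called as name([rows], argument=value, ...), one row to a line, values as JSON. apply_moves: Moves the arm, as the interface text tells. Its arguments: {"type":"object","properties":{"motion":{"type":"array","items":{"type":"object","properties":{"jaw":{"type":"number"},"xyz":{"type":"array","items":{"type":"number"}},"twist":{"type":"number"}}}},"grip_force":{"type":"number"}},"required":["motion"]}

```bash
mkdir -p pics; cat > h.py <<'E'
import numpy as np, cv2
from workcell import sensors, camera, camera_params, bot
def cloud(name):
    """picture, depth, world point per pixel"""
    im,d=camera(name); p=camera_params(name)
    K=np.array(p["mtx"],float); R=cv2.Rodrigues(np.array(p["rvec"],float))[0]; t=np.array(p["tvec"],float).ravel()
    v,u=np.mgrid[:420,:560].astype(np.float64)
    uv=np.stack([u,v],-1).reshape(-1,1,2)
    n=cv2.undistortPoints(uv,K,np.array([p["k1"],0,0,0],float)).reshape(420,560,2)
    c=np.dstack([n*d[...,None],d])
    W=(c-t)@R
    W[d==0]=np.nan
    return im,d,W
E
python3 - <<'E'
from h import *
o=sensors.get_obs(); print({k:np.round(v,3) for k,v in o.items()}, bot.tcp_to_tips)
for n in("top","scene"):
    im,d,W=cloud(n); p=camera_params(n)
    R=cv2.Rodrigues(np.array(p["rvec"],float))[0]; print(n,-R.T@np.array(p["tvec"]).ravel(),R[2],p["k1"],p["mtx"])
    np.savez(f"{n}0.npz",im=im,d=d,W=W)
    cv2.imwrite(f"pics/{n}0.png",cv2.resize(im[...,::-1],(800,600)))
E
```

```text
{'time': np.float64(0.0), 'q': array([-6.9787e+01,  5.0110e+00,  1.0033e+01,  9.5100e+01,  1.0000e-03,
        8.9999e+01]), 'qd': array([ 0.014, -0.041,  0.004,  0.009, -0.064,  0.092]), 'joint_efforts': array([-0.0000e+00, -5.2038e+01,  4.6481e+01,  1.6000e-02, -0.0000e+00,
       -0.0000e+00]), 'ee_pos': array([ 0.19 , -0.516,  0.248]), 'tcp_rot': array([-1.79922e+02, -1.00000e-03,  2.02130e+01]), 'wrist_force': array([-0.138, -0.414,  0.252]), 'torque': array([ 0.003, -0.014, -0.054]), 'grasp_force': np.float64(0.0), 'opening': np.float64(0.086)} 0.017
top [ 0.40827104 -0.00312085  1.16692358] [ 0.15110505  0.00318225 -0.98851259] -0.05766492216371356 [[422.1358677    0.         276.26865222]
 [  0.         422.1358677  208.69922594]
 [  0.           0.           1.        ]]
scene [ 1.73599753 -0.39476182  0.94147066] [-0.79207102  0.26214833 -0.55127286] -0.1282757689362211 [[490.36849432   0.         286.731826  ]
 [  0.         490.36849432 209.43302586]
 [  0.           0.           1.        ]]
```

View pics/top0.png

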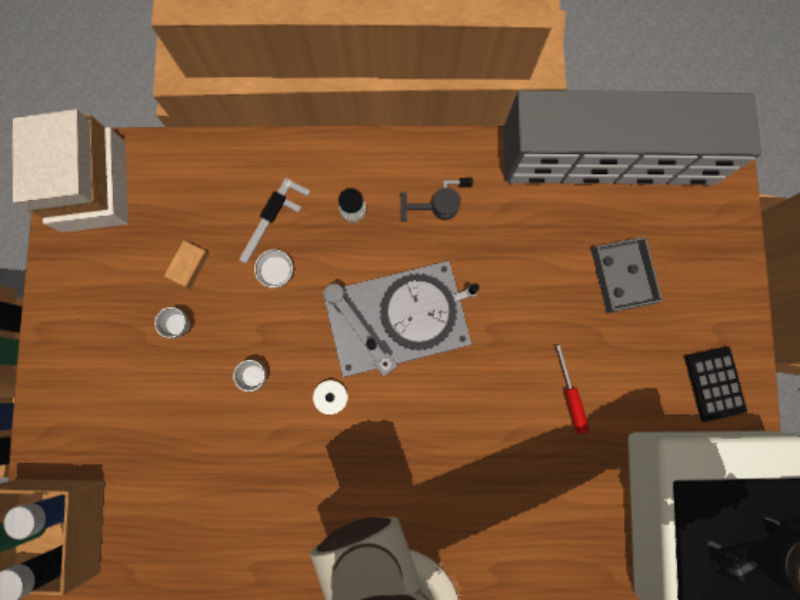

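View pics/scene0.png

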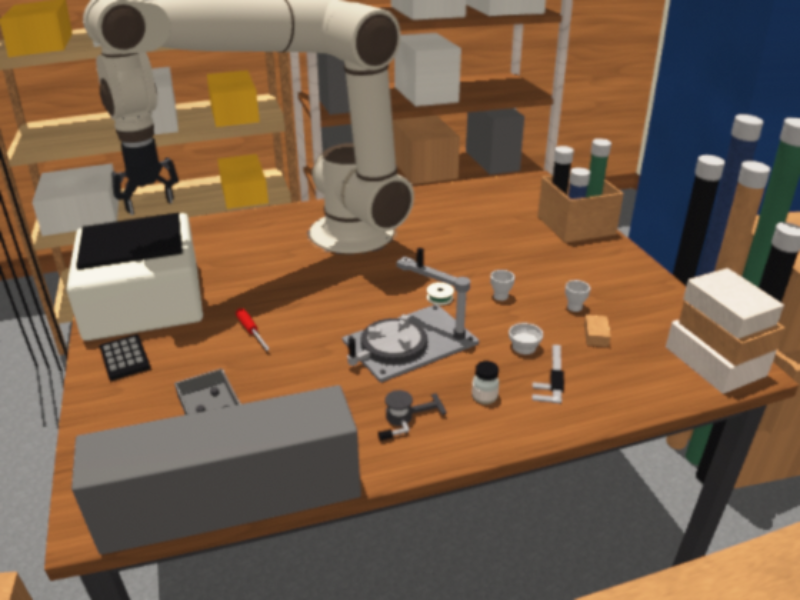

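Top view (800×600 scale): tall caps at (172,322) and (250,375), wide cap (273,268), chuck (418,310), lever post (473,289), guide column (334,293), peg (371,344), bush (386,366). The scene view agrees with this. Next I'll measure the positions.

```bash
python3 - <<'E'
from h import *
A={n:np.load(n+"0.npz") for n in("top","scene")}
W=A["top"]["W"]; im=A["top"]["im"]
def near(u,v,r): # 800-scale
    m=np.zeros((420,560),np.uint8); cv2.circle(m,(int(u*.7),int(v*.7)),r,1,-1); return m>0
# table check
print("table z",np.nanmedian(W[near(300,470,8)][:,2]),np.nanmedian(W[near(520,300,8)][:,2]))
for nm,u,v,zl,zh in(("capL",172,322,.05,.07),("capR",250,375,.05,.07),("big",273,268,.03,.05),("jar",351,203,.065,.09),("spool",330,397,.015,.035),("chuck",418,310,.028,.041),("bush",386,366,.12,.2),("peg",371,344,.185,.21),("col",334,293,.13,.2),("post",473,289,.065,.085)):
    m=near(u,v,36 if nm=="chuck" else 20)&(W[...,2]>zl)&(W[...,2]<zh)
    P=W[m]; 
    (c,r)=cv2.minEnclosingCircle(P[:,:2].astype(np.float32)); 
    print(nm,len(P),np.round(np.median(P,0),4),"mec",np.round(c,4),round(r,4))
# base plate
m=near(400,318,75)&(abs(W[...,2]-.012)<.005)&(im.max(-1)-im.min(-1)<25)
print("plate",cv2.minAreaRect(W[m][:,:2].astype(np.float32)*1000),m.sum())
# arm top
m=near(360,330,40)&(abs(W[...,2]-.152)<.009)
print("arm",cv2.minAreaRect(W[m][:,:2].astype(np.float32)*1000),m.sum())
x=im[140:300,80:380]; cv2.imwrite("pics/crop1.png",cv2.resize(x[...,::-1],(800,427),interpolation=cv2.INTER_CUBIC))
E
```

```text
table z 0.00044067558943389424 0.0001262687213842013
capL 113 [0.5334 0.4241 0.0582] mec [0.5326 0.4201] 0.0298
capR 102 [0.4351 0.2717 0.0589] mec [0.4352 0.2685] 0.0295
big 121 [0.6429 0.2409 0.0387] mec [0.6398 0.2327] 0.0374
jar 239 [0.7633 0.0847 0.0749] mec [0.7648 0.0841] 0.0237
spool 448 [0.3952 0.1223 0.0241] mec [0.4049 0.118 ] 0.0414
chuck 2042 [ 0.5589 -0.0452  0.0343] mec [ 0.5619 -0.0555] 0.084
bush 248 [0.4605 0.0221 0.1563] mec [0.4636 0.0247] 0.0304
peg 39 [0.4836 0.0395 0.1983] mec [0.4839 0.0387] 0.0078
col 258 [0.5637 0.0955 0.1566] mec [0.5604 0.0928] 0.0325
post 32 [ 0.5963 -0.1463  0.0732] mec [ 0.5968 -0.1468] 0.0077
plate ((607.0025024414062, 12.389541625976562), (291.1336364746094, 253.1182098388672), 14.04373836517334) 2674
arm ((513.2786254882812, 59.9224853515625), (179.37091064453125, 33.037452697753906), 36.4987907409668) 620
```

View pics/crop1.png

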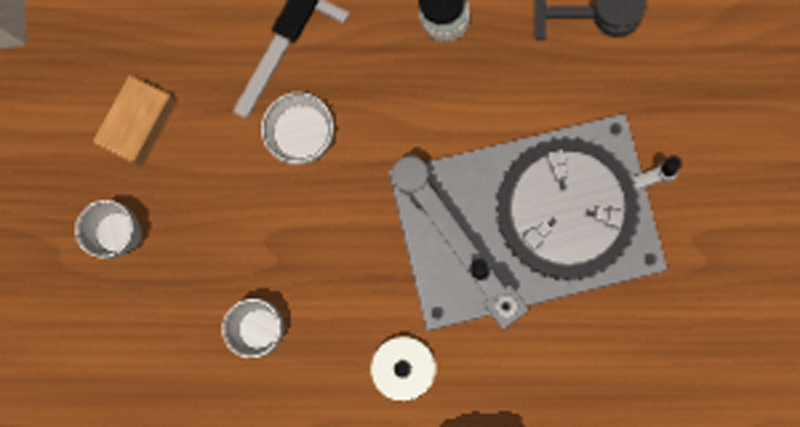

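The crop confirms the layout, with jaws open and the guide arm swung out left of the chuck. I'll refine the chuck, column and caps by fitting circles on known planes.

```bash
cat >> h.py <<'E'
def plane(name,uv,z):
    p=camera_params(name)
    K=np.array(p["mtx"],float); R=cv2.Rodrigues(np.array(p["rvec"],float))[0]; t=np.array(p["tvec"],float).ravel()
    n=cv2.undistortPoints(np.asarray(uv,float).reshape(-1,1,2),K,np.array([p["k1"],0,0,0],float)).reshape(-1,2)
    r=np.c_[n,np.ones(len(n))]@R; C=-R.T@t
    return (C+r*((z-C[2])/r[:,2])[:,None])[:,:2]
def circ(P):
    from scipy.optimize import least_squares
    s=least_squares(lambda q:np.hypot(*(P-q[:2]).T)-q[2],[*P.mean(0),.03],loss="soft_l1",f_scale=.001); return s.x
def blob(name,mask,seed,z):
    """circle through the hull of the masked blob nearest to the seed, on plane z"""
    n,l,st,c=cv2.connectedComponentsWithStats(mask.astype(np.uint8))
    ok=[i for i in range(1,n) if st[i,4]>15]
    i=min(ok,key=lambda i:np.hypot(*(c[i]-seed)))
    k=cv2.findContours((l==i).astype(np.uint8),cv2.RETR_EXTERNAL,cv2.CHAIN_APPROX_NONE)[0][0]
    return circ(plane(name,cv2.convexHull(k).reshape(-1,2),z)),st[i,4]
E
python3 - <<'E'
from h import *
A=np.load("top0.npz"); im=A["im"]; W=A["W"]; hsv=cv2.cvtColor(im,cv2.COLOR_RGB2HSV)
g=im.max(-1).astype(int); sat=hsv[...,1]
print("disc",blob("top",(g>140)&(sat<50)&(abs(W[...,2]-.035)<.006),(292,217),.035))
dark=(g<85)&(sat<60)&(W[...,2]<.05); 
for z in(.03,.035): print("sleeve",z,blob("top",dark,(292,217),z))
m=(W[...,2]>.045)&(W[...,2]<.075)
for s in((120,225),(175,262)): print("cap",blob("top",m,s,.06))
print("col", blob("top",(W[...,2]>.148)&(W[...,2]<.175)&(np.hypot(*(np.mgrid[:420,:560]-np.array([205,233])[:,None,None]))<9),(233,205),.157))
for s,z in(((260,241),.198),((331,202),.075)): print("black",blob("top",(g<50)&(W[...,2]>z-.01)&(W[...,2]<z+.01),s,z))
B=np.load("scene0.npz"); WS=B["W"]
for nm,c in(("L",(.532,.420)),("R",(.435,.269))):
    m=(np.hypot(WS[...,0]-c[0],WS[...,1]-c[1])<.045)&(WS[...,2]>.055)&(WS[...,2]<.066); P=WS[m]; print("scene cap",nm,len(P),cv2.minEnclosingCircle(P[:,:2].astype(np.float32)),P[:,2].max())
E
```

```text
disc (array([ 0.55777388, -0.04347699,  0.05659752]), np.int32(1159))
sleeve 0.03 (array([ 0.55728588, -0.04260472,  0.0719251 ]), np.int32(688))
sleeve 0.035 (array([ 0.55663052, -0.04243124,  0.07160875]), np.int32(688))
cap (array([0.53279877, 0.41779203, 0.03070193]), np.int32(148))
cap (array([0.43465941, 0.26757075, 0.02954371]), np.int32(119))
col (array([0.57046165, 0.10229007, 0.01840874]), np.int32(170))
black (array([0.48337423, 0.03883506, 0.00730597]), np.int32(36))
black (array([ 0.59489551, -0.14510941,  0.00679776]), np.int32(24))
scene cap L 53 ((0.5343878865242004, 0.422136127948761), 0.03420824557542801) 0.06288024170909078
scene cap R 54 ((0.4364197552204132, 0.26826876401901245), 0.033042535185813904) 0.06398136755676424
```

apply_moves([
  {"xyz": [36,-47,0],"twist": 0.07,"jaw": 1},
  {"xyz": [73,-95,0],"twist": 0.14,"jaw": 1},
  {"xyz": [110,-142,0],"twist": 0.21,"jaw": 1},
  {"xyz": [146,-190,0],"twist": 0.28,"jaw": 1},
  {"xyz": [183,-237,0],"twist": 0.353,"jaw": 1},
], grip_force=40)

```text
time: 0.72
ee_pos: [0.2799, -0.2287, 0.2481]
tcp_rot: [180.0, -0.0, -0.2]
wrist_force: [1.2, -1.4, 0.8]
opening: 0.0855
grasp_force: 0.0
```

```bash
python3 -c "
from h import *
o=sensors.get_obs(); print({k:np.round(o[k],3) for k in('q','ee_pos','tcp_rot','time')})"
```

```text
{'q': array([-3.92630e+01, -2.05670e+01, -1.26670e+01,  9.78870e+01,
        8.00000e-03,  1.40927e+02]), 'ee_pos': array([ 0.28 , -0.229,  0.248]), 'tcp_rot': array([ 1.79998e+02, -1.60000e-02, -1.91000e-01]), 'time': np.float64(0.725)}
```

apply_moves([
  {"xyz": [17,-55,0],"twist": -0.175,"jaw": 1},
  {"xyz": [34,-110,0],"twist": -0.35,"jaw": 1},
  {"xyz": [51,-165,0],"twist": -0.525,"jaw": 1},
  {"xyz": [68,-220,0],"twist": -0.7,"jaw": 1},
  {"xyz": [85,-275,0],"twist": -0.875,"jaw": 1},
])

```text
time: 1.35
ee_pos: [0.365, 0.0465, 0.2483]
tcp_rot: [180.0, -0.0, 50.5]
wrist_force: [1.2, -0.5, 0.1]
opening: 0.0856
grasp_force: 0.0
```

apply_moves([
  {"xyz": [54,-22,0],"twist": -0.17,"jaw": 1},
  {"xyz": [108,-44,0],"twist": -0.34,"jaw": 1},
  {"xyz": [162,-66,0],"twist": -0.52,"jaw": 1},
  {"xyz": [215,-88,60],"twist": -0.693,"jaw": 1},
  {"xyz": [215,-88,110],"twist": -0.693,"jaw": 1},
])

```text
time: 1.98
ee_pos: [0.4358, 0.2678, 0.1411]
tcp_rot: [179.9, -0.1, 90.1]
wrist_force: [-0.1, 0.7, -0.7]
opening: 0.0854
grasp_force: 0.0
```

```bash
python3 - <<'E'
from h import *
o=sensors.get_obs(); print({k:np.round(o[k],4) for k in('q','ee_pos','tcp_rot')})
im,d,W=cloud("top"); cv2.imwrite("pics/t1.png",cv2.resize(im[160:330,80:330][...,::-1],(800,544),interpolation=cv2.INTER_CUBIC))
E
```

```text
{'q': array([ 3.156510e+01, -1.198800e+00, -8.114500e+00,  8.296110e+01,
        8.900000e-03,  1.214631e+02]), 'ee_pos': array([0.4358, 0.2678, 0.1411]), 'tcp_rot': array([ 1.798997e+02, -7.190000e-02,  9.010200e+01])}
```

View pics/t1.png

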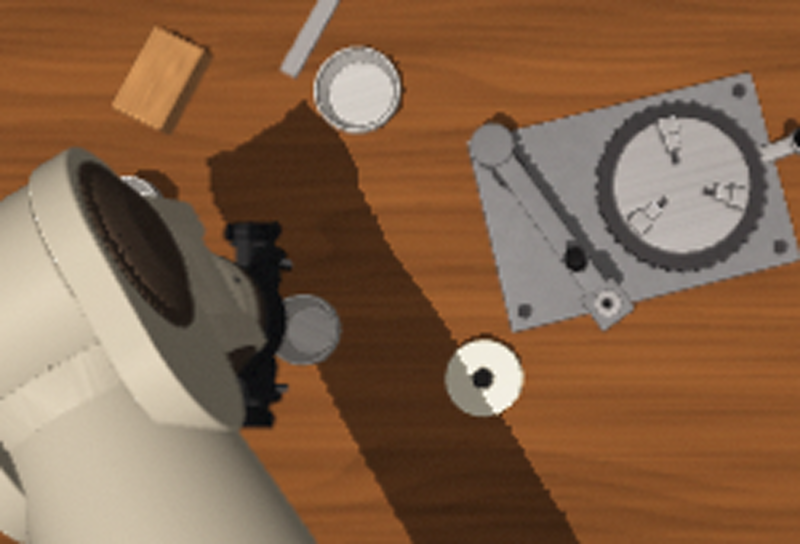

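The gripper hangs over the right-hand cap, with its jaws straddling it at about (305,328) in this crop. Descend and grip.

apply_moves([
  {"xyz": [0,0,45],"jaw": 1},
  {"xyz": [0,0,89],"jaw": 1},
  {"xyz": [0,0,89],"jaw": 1},
  {"xyz": [0,0,89],"jaw": -1},
  {"xyz": [0,0,89],"jaw": -1},
], grip_force=40)

```text
validation failed for argument at $.mo...
```

apply_moves([
  {"xyz": [0,0,0],"jaw": -1},
  {"xyz": [0,0,0],"jaw": -1},
  {"xyz": [0,0,0],"jaw": -1},
])

```text
validation failed for argument at $.mo...
```

```bash
python3 - <<'E'
from h import *
o=sensors.get_obs(); print({k:np.round(o[k],4) for k in('opening','ee_pos','tcp_rot','grasp_force')})
for n in("scene","top"):
    im,d,W=cloud(n); r=W-o['ee_pos']
    # lowest points of robot per y-offset band, x within 10cm
    for a in np.arange(-.2,.25,.05):
        m=(r[...,1]>a)&(r[...,1]<a+.05)&(abs(r[...,0])<.12)&(r[...,2]>.03)
        if m.sum()>3: print(n,round(a,2),m.sum(),np.round(r[m][:,2].min(),3))
E
```

```text
{'opening': np.float64(0.0851), 'ee_pos': array([0.4325, 0.2659, 0.1314]), 'tcp_rot': array([-179.4812,    0.2923,   89.9823]), 'grasp_force': np.float64(0.0)}
scene -0.15 434 0.374
scene -0.1 1185 0.242
scene -0.05 2671 0.03
scene -0.0 1275 0.031
scene 0.05 199 0.231
top -0.15 1120 0.413
top -0.1 4296 0.246
top -0.05 5517 0.03
top -0.0 2410 0.045
top 0.05 138 0.419
```

apply_moves([
  {"xyz": [0,0,0],"twist": 0,"jaw": 1},
  {"xyz": [0,0,0],"twist": 0,"jaw": 1},
])

```text
time: 2.38
ee_pos: [0.4361, 0.2651, 0.145]
tcp_rot: [179.8, -0.1, 89.8]
wrist_force: [-0.3, -0.3, 0.4]
opening: 0.0855
grasp_force: 0.0
```

apply_moves([
  {"xyz": [0,0,25],"twist": 0,"jaw": 1},
  {"xyz": [0,0,55],"twist": 0,"jaw": 1},
  {"xyz": [0,0,75],"twist": 0,"jaw": 1},
  {"xyz": [0,0,86],"twist": 0,"jaw": 1},
  {"xyz": [0,0,86],"twist": 0,"jaw": 1},
], grip_force=40)

```text
time: 3.0
ee_pos: [0.4353, 0.265, 0.0567]
tcp_rot: [180.0, -0.0, 89.8]
wrist_force: [0.3, 0.2, 0.5]
opening: 0.0854
grasp_force: 0.0
```

apply_moves([
  {"xyz": [0,0,0],"twist": 0,"jaw": 1},
  {"xyz": [0,0,0],"twist": 0,"jaw": 1},
])

```text
time: 3.25
ee_pos: [0.4355, 0.2654, 0.057]
tcp_rot: [179.9, -0.0, 89.8]
wrist_force: [0.4, -0.6, 0.4]
opening: 0.0856
grasp_force: 0.0
```

apply_moves([
  {"xyz": [2,0,4],"twist": 0,"jaw": 1},
  {"xyz": [2,0,4],"twist": 0,"jaw": -1},
  {"xyz": [2,0,4],"twist": 0,"jaw": -1},
  {"xyz": [2,0,4],"twist": 0,"jaw": -1},
  {"xyz": [2,0,4],"twist": 0,"jaw": -1},
], grip_force=40)

```text
time: 3.88
ee_pos: [0.4351, 0.2672, 0.0523]
tcp_rot: [180.0, -0.0, 89.8]
wrist_force: [-1.4, 0.5, 4.6]
opening: 0.0564
grasp_force: 42.8
```

apply_moves([
  {"xyz": [0,0,0],"twist": 0,"jaw": -1},
  {"xyz": [0,0,0],"twist": 0,"jaw": -1},
  {"xyz": [0,0,0],"twist": 0,"jaw": -1},
])

```text
time: 4.25
ee_pos: [0.4351, 0.2672, 0.0523]
tcp_rot: [180.0, -0.0, 89.8]
wrist_force: [-1.5, -0.6, 5.0]
opening: 0.0566
grasp_force: 42.9
```

apply_moves([
  {"xyz": [0,0,-25],"twist": 0,"jaw": -1},
  {"xyz": [0,0,-75],"twist": 0,"jaw": -1},
  {"xyz": [0,0,-130],"twist": 0,"jaw": -1},
  {"xyz": [0,0,-185],"twist": 0,"jaw": -1},
  {"xyz": [0,0,-212],"twist": 0,"jaw": -1},
])

```text
time: 4.88
ee_pos: [0.4355, 0.2673, 0.2668]
tcp_rot: [179.8, -0.1, 89.8]
wrist_force: [0.2, 0.7, -1.6]
opening: 0.0566
grasp_force: 43.3
```

apply_moves([
  {"xyz": [-25,10,0],"twist": 0,"jaw": -1},
  {"xyz": [-65,26,0],"twist": 0,"jaw": -1},
  {"xyz": [-115,45,0],"twist": 0,"jaw": -1},
  {"xyz": [-165,65,0],"twist": 0,"jaw": -1},
  {"xyz": [-215,85,0],"twist": 0,"jaw": -1},
])

```text
time: 5.5
ee_pos: [0.5198, 0.0502, 0.2635]
tcp_rot: [-180.0, 0.0, 89.8]
wrist_force: [0.9, 0.1, -1.1]
opening: 0.0569
grasp_force: 43.2
```

apply_moves([
  {"xyz": [-45,18,0],"twist": 0,"jaw": -1},
  {"xyz": [-80,32,0],"twist": 0,"jaw": -1},
  {"xyz": [-95,38,0],"twist": 0,"jaw": -1},
  {"xyz": [-95,38,0],"twist": 0,"jaw": -1},
  {"xyz": [-95,38,0],"twist": 0,"jaw": -1},
])

```text
time: 6.12
ee_pos: [0.5568, -0.0423, 0.264]
tcp_rot: [-180.0, -0.0, 89.9]
wrist_force: [0.7, -0.5, -0.6]
opening: 0.0566
grasp_force: 43.2
```

```bash
python3 - <<'E'
from h import *
o=sensors.get_obs(); print({k:np.round(o[k],4) for k in('q','opening','ee_pos','tcp_rot','grasp_force')})
im,d,W=cloud("scene"); cv2.imwrite("pics/s2.png",cv2.resize(im[120:290,190:440][...,::-1],(800,544),interpolation=cv2.INTER_CUBIC))
E
```

```text
{'q': array([-4.35420e+00,  6.56280e+00,  1.35530e+01,  9.70090e+01,
        1.60000e-02,  8.57746e+01]), 'opening': np.float64(0.0566), 'ee_pos': array([ 0.5568, -0.0423,  0.264 ]), 'tcp_rot': array([-1.799824e+02, -1.730000e-02,  8.987120e+01]), 'grasp_force': np.float64(43.2216)}
```

View pics/s2.png

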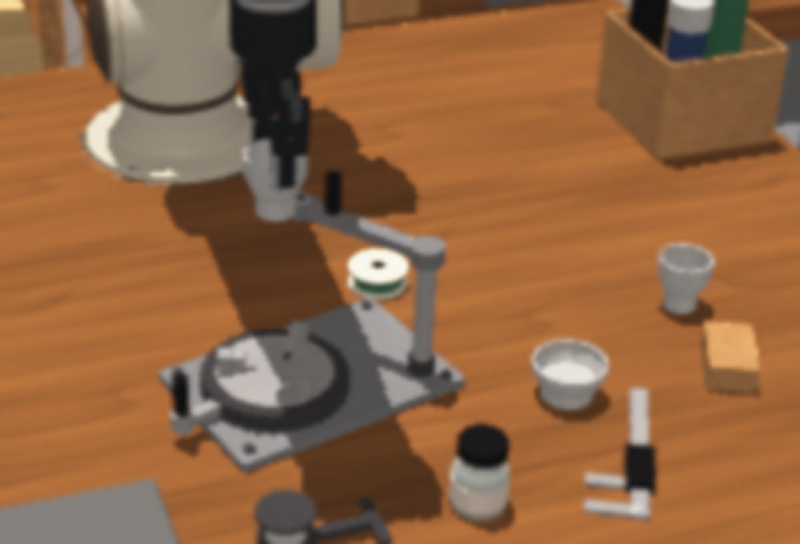

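The cap is held upright above the chuck, at about (275,185) in the crop, clear of the guide. Lower it.

apply_moves([
  {"xyz": [0,0,30],"twist": 0,"jaw": -1},
  {"xyz": [0,0,80],"twist": 0,"jaw": -1},
  {"xyz": [0,0,130],"twist": 0,"jaw": -1},
  {"xyz": [0,0,160],"twist": 0,"jaw": -1},
  {"xyz": [0,0,168],"twist": 0,"jaw": -1},
])

```text
time: 6.8
ee_pos: [0.5558, -0.0422, 0.0944]
tcp_rot: [-179.8, -0.0, 89.9]
wrist_force: [0.2, -0.8, -1.9]
opening: 0.0567
grasp_force: 43.2
```

apply_moves([
  {"xyz": [0,0,0],"twist": 0,"jaw": -1},
  {"xyz": [0,0,3],"twist": 0,"jaw": -1},
  {"xyz": [0,0,6],"twist": 0,"jaw": -1},
  {"xyz": [0,0,6],"twist": 0,"jaw": -1},
])

```text
time: 7.3
ee_pos: [0.5572, -0.0433, 0.0903]
tcp_rot: [180.0, 0.0, 89.8]
wrist_force: [0.0, -0.5, -1.4]
opening: 0.0566
grasp_force: 43.2
```

apply_moves([
  {"xyz": [0,0,2],"twist": 0,"jaw": -1},
  {"xyz": [0,0,3],"twist": 0,"jaw": -1},
  {"xyz": [0,0,3.5],"twist": 0,"jaw": -1},
  {"xyz": [0,0,3.5],"twist": 0,"jaw": -1},
])

```text
time: 7.8
ee_pos: [0.5572, -0.0433, 0.0874]
tcp_rot: [180.0, 0.0, 89.8]
wrist_force: [-2.3, 0.0, 5.6]
opening: 0.0566
grasp_force: 43.7
```

apply_moves([
  {"xyz": [0,0,0],"twist": 0,"jaw": 0.2},
  {"xyz": [0,0,0],"twist": 0,"jaw": 1},
  {"xyz": [0,0,0],"twist": 0,"jaw": 1},
  {"xyz": [0,0,0],"twist": 0,"jaw": 1},
  {"xyz": [0,0,-10],"twist": 0,"jaw": 1},
])

```text
time: 8.43
ee_pos: [0.5566, -0.0432, 0.0961]
tcp_rot: [-179.9, -0.0, 89.8]
wrist_force: [-0.5, -0.1, -0.2]
opening: 0.0852
grasp_force: 0.0
```

apply_moves([
  {"xyz": [0,0,-30],"twist": 0,"jaw": 1},
  {"xyz": [0,0,-80],"twist": 0,"jaw": 1},
  {"xyz": [0,0,-130],"twist": 0,"jaw": 1},
  {"xyz": [0,0,-160],"twist": 0,"jaw": 1},
  {"xyz": [0,0,-165],"twist": 0,"jaw": 1},
])

```text
time: 9.05
ee_pos: [0.5577, -0.0433, 0.2645]
tcp_rot: [179.8, 0.0, 89.8]
wrist_force: [-0.1, -0.7, 0.4]
opening: 0.0851
grasp_force: 0.0
```

apply_moves([
  {"xyz": [30,-2,0],"twist": 0,"jaw": 1},
  {"xyz": [85,-5,0],"twist": 0,"jaw": 1},
  {"xyz": [140,-8,0],"twist": 0,"jaw": 1},
  {"xyz": [195,-11,0],"twist": 0,"jaw": 1},
  {"xyz": [250,-14,0],"twist": 0,"jaw": 1},
])

```text
time: 9.68
ee_pos: [0.5433, 0.2084, 0.2607]
tcp_rot: [-179.9, 0.0, 89.8]
wrist_force: [0.9, -0.3, 0.1]
opening: 0.0849
grasp_force: 0.0
```

apply_moves([
  {"xyz": [55,-3,0],"twist": 0,"jaw": 1},
  {"xyz": [110,-6,0],"twist": 0,"jaw": 1},
  {"xyz": [160,-9,30],"twist": 0,"jaw": 1},
  {"xyz": [195,-11,70],"twist": 0,"jaw": 1},
  {"xyz": [212,-12,110],"twist": 0,"jaw": 1},
])

```text
time: 10.3
ee_pos: [0.5315, 0.4206, 0.1488]
tcp_rot: [-179.9, 0.1, 89.9]
wrist_force: [0.3, 0.2, 0.3]
opening: 0.0855
grasp_force: 0.0
```

apply_moves([
  {"xyz": [0,0,20],"twist": 0,"jaw": 1},
  {"xyz": [0,0,25],"twist": 0,"jaw": 1},
  {"xyz": [0,0,25],"twist": 0,"jaw": 1},
  {"xyz": [0,0,25],"twist": 0,"jaw": 1},
])

```text
time: 10.8
ee_pos: [0.533, 0.4188, 0.128]
tcp_rot: [179.9, -0.1, 89.8]
wrist_force: [-0.2, 0.3, -0.1]
opening: 0.0852
grasp_force: 0.0
```

```bash
python3 - <<'E'
from h import *
o=sensors.get_obs(); print({k:np.round(o[k],4) for k in('q','opening','ee_pos','tcp_rot')})
im,d,W=cloud("top"); 
m=(np.hypot(W[...,0]-.557,W[...,1]+.043)<.06)&(W[...,2]>.085)&(W[...,2]<.105)
print("lower cap",blob("top",m,(292,217),.095), cv2.minEnclosingCircle(W[m][:,:2].astype(np.float32)),np.median(W[m][:,2]))
cv2.imwrite("pics/t3.png",np.hstack([cv2.resize(im[150:290,230:350][...,::-1],(400,467),interpolation=cv2.INTER_CUBIC),cv2.resize(camera("scene")[0][160:300,380:500][...,::-1],(400,467),interpolation=cv2.INTER_CUBIC)]))
E
```

```text
{'q': array([3.816010e+01, 2.196280e+01, 1.695260e+01, 8.488150e+01,
       1.300000e-03, 1.283586e+02]), 'opening': np.float64(0.0852), 'ee_pos': array([0.533 , 0.4188, 0.128 ]), 'tcp_rot': array([ 1.799159e+02, -6.820000e-02,  8.980160e+01])}
lower cap (array([ 0.55723993, -0.04241297,  0.02858155]), np.int32(86)) ((0.5574425458908081, -0.043125949800014496), 0.029249107465147972) 0.09431169667610115
```

View pics/t3.png

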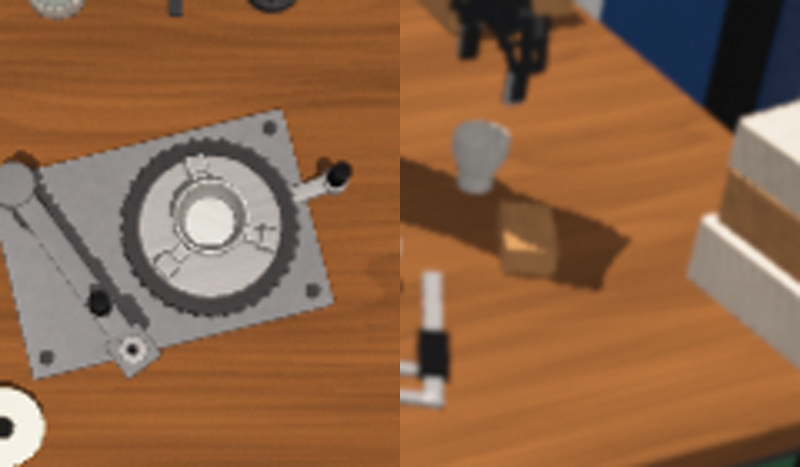

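Left half: the lower cap stands centred between the jaws, at about (208,220). Right half: the gripper is above the second cap. Descend and grip.

apply_moves([
  {"xyz": [0,0,25],"twist": 0,"jaw": 1},
  {"xyz": [0,0,55],"twist": 0,"jaw": 1},
  {"xyz": [0,0,70],"twist": 0,"jaw": 1},
  {"xyz": [0,0,74],"twist": 0,"jaw": 1},
  {"xyz": [0,0,74],"twist": 0,"jaw": 1},
])

```text
time: 11.52
ee_pos: [0.5328, 0.419, 0.0535]
tcp_rot: [180.0, -0.0, 89.8]
wrist_force: [-1.0, 0.1, -0.4]
opening: 0.0855
grasp_force: 0.0
```

apply_moves([
  {"xyz": [0,0,0],"twist": 0,"jaw": 1},
  {"xyz": [0,0,0],"twist": 0,"jaw": -1},
  {"xyz": [0,0,0],"twist": 0,"jaw": -1},
  {"xyz": [0,0,0],"twist": 0,"jaw": -1},
  {"xyz": [0,0,0],"twist": 0,"jaw": -1},
], grip_force=40)

```text
time: 12.15
ee_pos: [0.5327, 0.4191, 0.0536]
tcp_rot: [179.9, -0.1, 89.8]
wrist_force: [-0.4, -0.9, 5.8]
opening: 0.0574
grasp_force: 42.7
```

apply_moves([
  {"xyz": [0,0,0],"twist": 0,"jaw": -1},
  {"xyz": [0,0,0],"twist": 0,"jaw": -1},
])

```text
time: 12.4
ee_pos: [0.5328, 0.4191, 0.0536]
tcp_rot: [179.9, -0.1, 89.8]
wrist_force: [-1.1, -0.3, 5.7]
opening: 0.0575
grasp_force: 42.7
```

apply_moves([
  {"xyz": [0,0,-25],"twist": 0,"jaw": -1},
  {"xyz": [0,0,-75],"twist": 0,"jaw": -1},
  {"xyz": [0,0,-130],"twist": 0,"jaw": -1},
  {"xyz": [0,0,-185],"twist": 0,"jaw": -1},
  {"xyz": [0,0,-212],"twist": 0,"jaw": -1},
])

```text
time: 13.02
ee_pos: [0.5327, 0.419, 0.2682]
tcp_rot: [179.8, -0.1, 89.8]
wrist_force: [1.0, 0.6, -1.6]
opening: 0.0577
grasp_force: 43.2
```

apply_moves([
  {"xyz": [-30,2,0],"twist": 0,"jaw": -1},
  {"xyz": [-80,5,0],"twist": 0,"jaw": -1},
  {"xyz": [-130,8,0],"twist": 0,"jaw": -1},
  {"xyz": [-180,11,0],"twist": 0,"jaw": -1},
  {"xyz": [-232,13,0],"twist": 0,"jaw": -1},
])

```text
time: 13.65
ee_pos: [0.5446, 0.1852, 0.2643]
tcp_rot: [-180.0, 0.0, 89.8]
wrist_force: [1.1, -0.6, -0.3]
opening: 0.0573
grasp_force: 43.2
```

apply_moves([
  {"xyz": [-55,3,0],"twist": 0,"jaw": -1},
  {"xyz": [-110,6,0],"twist": 0,"jaw": -1},
  {"xyz": [-165,9,0],"twist": 0,"jaw": -1},
  {"xyz": [-210,12,0],"twist": 0,"jaw": -1},
  {"xyz": [-230,13,0],"twist": 0,"jaw": -1},
])

```text
time: 14.28
ee_pos: [0.5569, -0.0454, 0.2644]
tcp_rot: [-180.0, 0.0, 89.7]
wrist_force: [-0.1, -0.2, -0.8]
opening: 0.0574
grasp_force: 43.2
```

apply_moves([
  {"xyz": [0,0,0],"twist": 0,"jaw": -1},
  {"xyz": [0,0,0],"twist": 0,"jaw": -1},
  {"xyz": [0,0,0],"twist": 0,"jaw": -1},
])

```text
time: 14.65
ee_pos: [0.5571, -0.042, 0.2646]
tcp_rot: [-180.0, -0.0, 89.9]
wrist_force: [0.1, -0.4, -1.7]
opening: 0.0573
grasp_force: 43.2
```

```bash
python3 - <<'E'
from h import *
o=sensors.get_obs(); print({k:np.round(o[k],4) for k in('opening','ee_pos','tcp_rot')})
im,d,W=cloud("scene"); np.savez("s4.npz",im=im,W=W)
c=o['ee_pos']; m=(np.hypot(W[...,0]-c[0],W[...,1]-c[1])<.06)&(W[...,2]<.245)&(W[...,2]>.2)&(im.max(-1)>100)
print("held foot band", m.sum(), np.round(np.median(W[m],0),4), W[m][:,1].min(),W[m][:,1].max())
m2=(np.hypot(W[...,0]-.557,W[...,1]+.043)<.06)&(W[...,2]<.095)&(W[...,2]>.075)&(im.max(-1)>100)
print("lower collar", m2.sum(), np.round(np.median(W[m2],0),4), W[m2][:,1].min(),W[m2][:,1].max())
E
```

```text
{'opening': np.float64(0.0573), 'ee_pos': array([ 0.5571, -0.042 ,  0.2646]), 'tcp_rot': array([-1.799986e+02, -1.010000e-02,  8.992190e+01])}
held foot band 106 [ 0.574  -0.0447  0.2268] -0.06187350853004912 -0.020258404820485975
lower collar 194 [ 0.5631 -0.0406  0.0852] -0.06972207060128034 -0.01380563143950296
```

apply_moves([
  {"xyz": [-1,0,25],"twist": 0,"jaw": -1},
  {"xyz": [-1,0,65],"twist": 0,"jaw": -1},
  {"xyz": [-1,0,105],"twist": 0,"jaw": -1},
  {"xyz": [-1,0,130],"twist": 0,"jaw": -1},
  {"xyz": [-1,0,140],"twist": 0,"jaw": -1},
])

```text
time: 15.32
ee_pos: [0.5564, -0.0435, 0.1231]
tcp_rot: [-179.9, -0.0, 89.9]
wrist_force: [-0.3, -0.3, -0.3]
opening: 0.0574
grasp_force: 43.2
```

apply_moves([
  {"xyz": [0,0,2],"twist": 0,"jaw": -1},
  {"xyz": [0,0,4],"twist": 0,"jaw": -1},
  {"xyz": [0,0,6],"twist": 0,"jaw": -1},
  {"xyz": [0,0,6],"twist": 0,"jaw": -1},
])

```text
time: 15.82
ee_pos: [0.5572, -0.0443, 0.1189]
tcp_rot: [180.0, 0.0, 89.8]
wrist_force: [-0.0, 0.8, -1.1]
opening: 0.0573
grasp_force: 43.2
```

apply_moves([
  {"xyz": [1,0,1],"twist": 0,"jaw": -1},
  {"xyz": [1,0,2.5],"twist": 0,"jaw": -1},
  {"xyz": [1,0,3.5],"twist": 0,"jaw": -1},
  {"xyz": [1,0,4.5],"twist": 0,"jaw": -1},
  {"xyz": [1,0,4.5],"twist": 0,"jaw": -1},
])

```text
time: 16.45
ee_pos: [0.5574, -0.0434, 0.1147]
tcp_rot: [179.9, 0.0, 89.8]
wrist_force: [0.2, -0.4, 4.2]
opening: 0.0573
grasp_force: 43.6
```

Seated, with contact force at the expected height. Release and lift.

apply_moves([
  {"xyz": [0,0,0],"twist": 0,"jaw": 0.4},
  {"xyz": [0,0,0],"twist": 0,"jaw": 0.7},
  {"xyz": [0,0,0],"twist": 0,"jaw": 1},
  {"xyz": [0,0,0],"twist": 0,"jaw": 1},
  {"xyz": [0,0,-10],"twist": 0,"jaw": 1},
])

```text
time: 17.08
ee_pos: [0.5566, -0.0432, 0.1237]
tcp_rot: [-179.9, -0.0, 89.8]
wrist_force: [0.2, -0.2, 0.6]
opening: 0.0854
grasp_force: 0.0
```

apply_moves([
  {"xyz": [0,0,-30],"twist": 0,"jaw": 1},
  {"xyz": [0,0,-75],"twist": 0,"jaw": 1},
  {"xyz": [-30,0,-115],"twist": 0,"jaw": 0.5},
  {"xyz": [-80,20,-115],"twist": -0.1,"jaw": 0},
  {"xyz": [-100,38,-115],"twist": -0.25,"jaw": -0.3},
])

```text
time: 17.7
ee_pos: [0.5953, -0.1456, 0.2406]
tcp_rot: [179.9, 0.1, 104.3]
wrist_force: [0.1, 0.3, -0.0]
opening: 0.0324
grasp_force: 0.0
```

```bash
python3 - <<'E'
from h import *
o=sensors.get_obs(); print({k:np.round(o[k],4) for k in('opening','ee_pos','tcp_rot','q')})
im,d,W=cloud("scene"); cv2.imwrite("pics/s5.png",cv2.resize(im[150:290,220:400][...,::-1],(720,560),interpolation=cv2.INTER_CUBIC))
for lo,hi in((.075,.095),(.105,.124)):
    m2=(np.hypot(W[...,0]-.557,W[...,1]+.043)<.06)&(W[...,2]<hi)&(W[...,2]>lo)&(im.max(-1)>100)
    print(m2.sum(),np.round(np.median(W[m2],0),4), W[m2][:,1].min(),W[m2][:,1].max())
m=(np.hypot(W[...,0]-.557,W[...,1]+.043)<.04)&(W[...,2]<.14); print("top z",np.sort(W[m][:,2])[-8:])
m=(np.hypot(W[...,0]-.595,W[...,1]+.1455)<.03)&(W[...,2]>.06)&(W[...,2]<.085)&(im.max(-1)<70); print("post",m.sum(),np.median(W[m],0),W[m][:,2].max())
E
```

```text
{'opening': np.float64(0.0324), 'ee_pos': array([ 0.5953, -0.1456,  0.2406]), 'tcp_rot': array([1.799000e+02, 7.000000e-02, 1.043032e+02]), 'q': array([-1.37340e+01,  1.36073e+01,  1.89845e+01,  9.52560e+01,
       -1.47000e-02,  6.19627e+01])}
114 [ 0.5801 -0.0442  0.0884] -0.06990078375685693 -0.016324354267283955
187 [ 0.5588 -0.0422  0.1137] -0.07072306626665202 -0.013834159074056834
top z [0.12180064 0.12181945 0.12185398 0.12192324 0.1219488  0.12222717
 0.1242931  0.12467846]
post 30 [ 0.60251523 -0.1465484   0.06965654] 0.07684901604958945
```

View pics/s5.png

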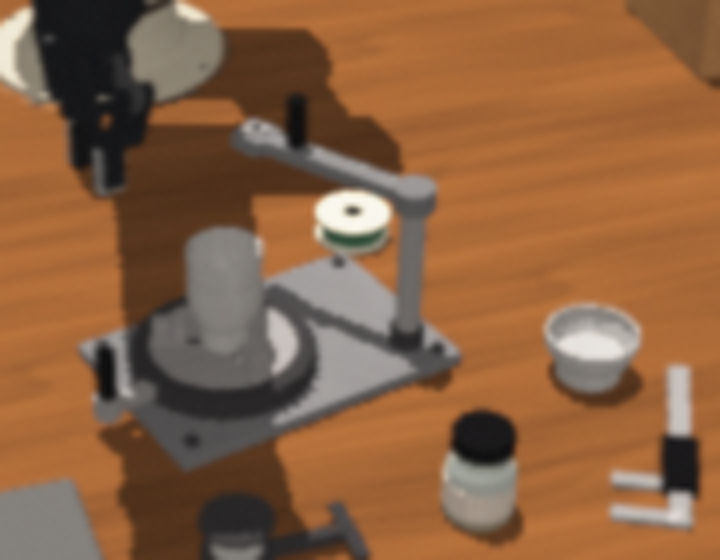

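The caps are nested upright in the chuck at about (225,290), with the lever post at (105,372). Step 1 is done. Straddle the post.

apply_moves([
  {"xyz": [0,0,40],"twist": 0,"jaw": -0.25},
  {"xyz": [0,0,90],"twist": -0.05,"jaw": -0.25},
  {"xyz": [0,0,140],"twist": -0.1,"jaw": -0.25},
  {"xyz": [0,0,175],"twist": -0.1,"jaw": -0.25},
  {"xyz": [0,0,182],"twist": -0.1,"jaw": -0.25},
])

```text
time: 18.38
ee_pos: [0.5935, -0.1429, 0.0551]
tcp_rot: [-179.8, -0.1, 109.9]
wrist_force: [-0.1, 0.3, -0.0]
opening: 0.0322
grasp_force: 0.0
```

apply_moves([
  {"xyz": [0,0,0],"twist": 0,"jaw": -0.25},
  {"xyz": [0,0,0],"twist": 0,"jaw": -0.25},
])

```text
time: 18.62
ee_pos: [0.5959, -0.1436, 0.0593]
tcp_rot: [179.9, 0.1, 109.9]
wrist_force: [0.0, -0.3, 0.2]
opening: 0.0319
grasp_force: 0.0
```

```bash
cat > arc.py <<'E'
import sys; from h import *
# arc.py cx cy radius dang_deg rows : tool-frame rows along an arc from the present angle
cx,cy,r,da,n=map(float,sys.argv[1:6]); n=int(n)
o=sensors.get_obs(); p=o['ee_pos']; psi=np.radians(o['tcp_rot'][2])
a0=np.arctan2(p[1]-cy,p[0]-cx); print("pos",np.round(p,4),"angle",np.degrees(a0),"yaw",o['tcp_rot'][2],"rad",np.hypot(p[0]-cx,p[1]-cy),"op",o['opening'],"F",np.round(o['wrist_force'],1))
tx=np.array([np.cos(psi),np.sin(psi)]); ty=np.array([np.sin(psi),-np.cos(psi)])
for i in range(1,n+1):
    a=a0+np.radians(da)*i; d=(np.array([cx+r*np.cos(a),cy+r*np.sin(a)])-p[:2])*1000
    print(round(d@tx,1),round(d@ty,1),round(-np.radians(da)*i,3))
E
python3 arc.py .557 -.0432 .1095 -6 5
```

```text
pos [ 0.5959 -0.1436  0.0593] angle -68.84296973126152 yaw 109.87401811621687 rad 0.10765717355436231 op 0.0319082290159275 F [ 0.  -0.3  0.2]
-1.5 -11.4 0.105
0.0 -22.8 0.209
2.8 -33.9 0.314
6.6 -44.7 0.419
11.6 -55.0 0.524
```

apply_moves([
  {"xyz": [-1.5,-11,0],"twist": 0.105,"jaw": -0.25},
  {"xyz": [0,-23,0],"twist": 0.21,"jaw": -0.25},
  {"xyz": [3,-34,0],"twist": 0.315,"jaw": -0.25},
  {"xyz": [6.5,-45,0],"twist": 0.42,"jaw": -0.25},
  {"xyz": [11.5,-55,0],"twist": 0.525,"jaw": -0.25},
])

```text
time: 19.25
ee_pos: [0.5402, -0.1514, 0.059]
tcp_rot: [179.8, -0.0, 79.6]
wrist_force: [2.7, 1.2, 0.4]
opening: 0.0321
grasp_force: 1.4
```

```bash
python3 arc.py .557 -.0432 .1095 -5 5
```

```text
pos [ 0.5402 -0.1514  0.059 ] angle -98.81340317664217 yaw 79.60666531948944 rad 0.10949572761310544 op 0.03212669860911988 F [2.7 1.2 0.4]
0.1 -9.6 0.087
1.1 -19.1 0.175
2.9 -28.4 0.262
5.6 -37.6 0.349
9.0 -46.5 0.436
```

apply_moves([
  {"xyz": [0,-9.5,0],"twist": 0.087,"jaw": -0.25},
  {"xyz": [1,-19,0],"twist": 0.175,"jaw": -0.25},
  {"xyz": [3,-28.5,0],"twist": 0.262,"jaw": -0.25},
  {"xyz": [5.5,-37.5,0],"twist": 0.35,"jaw": -0.25},
  {"xyz": [9,-46.5,0],"twist": 0.436,"jaw": -0.25},
])

```text
time: 19.88
ee_pos: [0.4963, -0.1344, 0.0592]
tcp_rot: [179.8, -0.1, 54.7]
wrist_force: [3.3, 0.1, -0.5]
opening: 0.0317
grasp_force: 1.4
```

```bash
python3 arc.py .557 -.0432 .1095 -2 5
```

```text
pos [ 0.4963 -0.1344  0.0592] angle -123.65316106488781 yaw 54.65272286506567 rad 0.10953832623941072 op 0.031725517777942934 F [ 3.3  0.1 -0.5]
-0.0 -3.8 0.035
0.1 -7.6 0.07
0.3 -11.5 0.105
0.7 -15.3 0.14
1.1 -19.1 0.175
```

apply_moves([
  {"xyz": [0,-4,0],"twist": 0.035,"jaw": -0.25},
  {"xyz": [0,-7.5,0],"twist": 0.07,"jaw": -0.25},
  {"xyz": [0.5,-11.5,0],"twist": 0.105,"jaw": -0.25},
  {"xyz": [0.5,-15,0],"twist": 0.14,"jaw": -0.25},
])

```text
time: 20.38
ee_pos: [0.4838, -0.1253, 0.0583]
tcp_rot: [179.9, -0.1, 46.7]
wrist_force: [2.7, -0.9, 1.7]
opening: 0.0319
grasp_force: 1.4
```

```bash
python3 arc.py .557 -.0432 .1095 -1 5
```

```text
pos [ 0.4838 -0.1253  0.0583] angle -131.72131095627833 yaw 46.692373816558984 rad 0.10998925873439075 op 0.031908758787611693 F [ 2.7 -0.9  1.7]
0.5 -1.9 0.017
0.4 -3.8 0.035
0.5 -5.7 0.052
0.5 -7.7 0.07
0.6 -9.6 0.087
```

apply_moves([
  {"xyz": [0,-1.5,0],"twist": 0.015,"jaw": -0.25},
  {"xyz": [0,-3,0],"twist": 0.03,"jaw": -0.25},
  {"xyz": [0,-4,0],"twist": 0.04,"jaw": -0.25},
])

```text
time: 20.75
ee_pos: [0.4803, -0.1225, 0.0573]
tcp_rot: [180.0, -0.0, 44.5]
wrist_force: [4.6, -3.0, 2.8]
opening: 0.0322
grasp_force: 2.1
```

apply_moves([
  {"xyz": [0,-1,0],"twist": 0.01,"jaw": -0.25},
  {"xyz": [0,-2,0],"twist": 0.02,"jaw": -0.25},
  {"xyz": [0,-2,0],"twist": 0.02,"jaw": -0.25},
])

```text
time: 21.12
ee_pos: [0.479, -0.1211, 0.0572]
tcp_rot: [179.9, -0.0, 43.3]
wrist_force: [3.4, -3.3, 2.5]
opening: 0.0321
grasp_force: 2.6
```

apply_moves([
  {"xyz": [0,-1.5,0],"twist": 0.015,"jaw": -0.25},
  {"xyz": [0,-3,0],"twist": 0.03,"jaw": -0.25},
  {"xyz": [0,-3,0],"twist": 0.03,"jaw": -0.25},
])

```text
time: 21.5
ee_pos: [0.4773, -0.1192, 0.0573]
tcp_rot: [179.9, -0.0, 41.6]
wrist_force: [6.7, -3.8, 2.0]
opening: 0.0319
grasp_force: 3.9
```

apply_moves([
  {"xyz": [0,-2,0],"twist": 0.015,"jaw": -0.25},
  {"xyz": [0,-4,0],"twist": 0.03,"jaw": -0.25},
  {"xyz": [0,-4,0],"twist": 0.03,"jaw": -0.25},
])

```text
time: 21.88
ee_pos: [0.475, -0.1167, 0.0573]
tcp_rot: [179.8, -0.0, 39.9]
wrist_force: [8.5, -6.9, -1.1]
opening: 0.032
grasp_force: 5.9
```

apply_moves([
  {"xyz": [0,-2,0],"twist": 0.015,"jaw": -0.25},
  {"xyz": [0,-4,0],"twist": 0.03,"jaw": -0.25},
  {"xyz": [0,-4,0],"twist": 0.03,"jaw": -0.25},
])

```text
time: 22.25
ee_pos: [0.473, -0.1142, 0.0573]
tcp_rot: [179.7, -0.0, 38.1]
wrist_force: [11.3, -11.1, -2.5]
opening: 0.0321
grasp_force: 8.1
```

```bash
python3 - <<'E'
from h import *
o=sensors.get_obs(); print({k:np.round(o[k],4) for k in('opening','ee_pos','tcp_rot')})
im,d,W=cloud("scene"); cv2.imwrite("pics/s6.png",cv2.resize(im[170:280,220:350][...,::-1],(780,600),interpolation=cv2.INTER_CUBIC))
for lo,hi in((.075,.095),(.105,.124)):
    m2=(np.hypot(W[...,0]-.557,W[...,1]+.043)<.06)&(W[...,2]<hi)&(W[...,2]>lo)&(im.max(-1)>100)
    print(m2.sum(),np.round(np.median(W[m2],0),4), W[m2][:,1].min(),W[m2][:,1].max())
E
```

```text
{'opening': np.float64(0.0321), 'ee_pos': array([ 0.473 , -0.1142,  0.0573]), 'tcp_rot': array([ 1.797323e+02, -3.240000e-02,  3.812680e+01])}
118 [ 0.5819 -0.0479  0.0877] -0.07103986372182432 -0.014212824266972984
186 [ 0.5649 -0.0438  0.1136] -0.07182785667257086 -0.013799521627257382
```

View pics/s6.png

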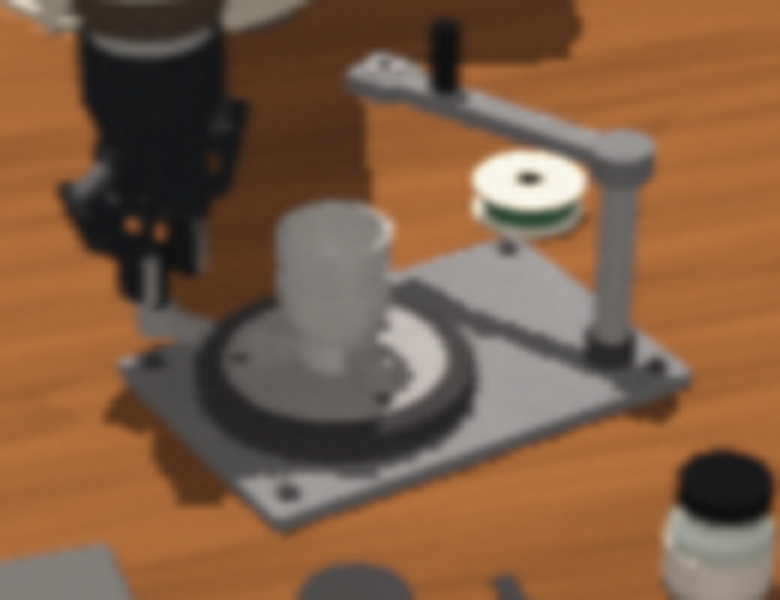

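The stack stands upright with the fingers pressing the lever post at about (152,285). The force is now 16 N and rises with travel, so the jaws are gripping. Back off so the post is centred between the fingers, then lift.

apply_moves([
  {"xyz": [0,4,0],"twist": 0,"jaw": -0.25},
  {"xyz": [0,8,0],"twist": 0,"jaw": -0.25},
  {"xyz": [0,10,0],"twist": 0,"jaw": -0.25},
  {"xyz": [0,10,0],"twist": 0,"jaw": -0.25},
])

```text
time: 22.8
ee_pos: [0.4775, -0.1206, 0.0568]
tcp_rot: [-180.0, 0.0, 38.2]
wrist_force: [5.2, -2.4, 1.2]
opening: 0.0321
grasp_force: 2.3
```

apply_moves([
  {"xyz": [0,3,0],"twist": 0,"jaw": -0.25},
  {"xyz": [0,6,0],"twist": 0,"jaw": -0.25},
  {"xyz": [0,6,0],"twist": 0,"jaw": -0.25},
])

```text
time: 23.18
ee_pos: [0.481, -0.1253, 0.0568]
tcp_rot: [-179.9, 0.0, 38.2]
wrist_force: [-0.2, 0.6, -0.3]
opening: 0.0324
grasp_force: 0.0
```

apply_moves([
  {"xyz": [0,0,-20],"twist": 0,"jaw": -0.25},
  {"xyz": [0,0,-65],"twist": 0,"jaw": -0.25},
  {"xyz": [0,0,-120],"twist": 0,"jaw": -0.25},
  {"xyz": [0,0,-175],"twist": 0,"jaw": -0.25},
  {"xyz": [0,0,-198],"twist": 0,"jaw": -0.25},
])

```text
time: 23.8
ee_pos: [0.4817, -0.1253, 0.2584]
tcp_rot: [179.8, -0.1, 38.2]
wrist_force: [0.4, -0.0, -0.4]
opening: 0.0321
grasp_force: 0.0
```

apply_moves([
  {"xyz": [18,-23,0],"twist": 0,"jaw": -0.2},
  {"xyz": [50,-62,0],"twist": 0,"jaw": -0.2},
  {"xyz": [83,-102,0],"twist": 0,"jaw": -0.2},
  {"xyz": [103,-127,0],"twist": 0,"jaw": -0.2},
  {"xyz": [103,-127,0],"twist": 0,"jaw": -0.2},
])

```text
time: 24.42
ee_pos: [0.4833, 0.0401, 0.2549]
tcp_rot: [-180.0, 0.0, 38.4]
wrist_force: [-1.7, 0.1, -0.4]
opening: 0.0344
grasp_force: 0.0
```

apply_moves([
  {"xyz": [0,0,0],"twist": 0,"jaw": -0.2},
  {"xyz": [0,0,0],"twist": 0,"jaw": -0.2},
])

```text
time: 24.68
ee_pos: [0.4837, 0.0374, 0.255]
tcp_rot: [-180.0, 0.0, 38.1]
wrist_force: [0.7, -0.2, -0.7]
opening: 0.0343
grasp_force: 0.0
```

```bash
python3 - <<'E'
from h import *
o=sensors.get_obs(); print({k:np.round(o[k],4) for k in('opening','ee_pos','tcp_rot','q')})
im,d,W=cloud("scene")
for lo,hi in((.075,.095),(.105,.124)):
    m2=(np.hypot(W[...,0]-.557,W[...,1]+.043)<.06)&(W[...,2]<hi)&(W[...,2]>lo)&(im.max(-1)>100)
    print(m2.sum(),np.round(np.median(W[m2],0),4), W[m2][:,1].min(),W[m2][:,1].max())
m=(np.hypot(W[...,0]-.4834,W[...,1]-.0388)<.025)&(W[...,2]>.16)&(W[...,2]<.2)&(im.max(-1)<70); print("peg",m.sum(),np.median(W[m],0),W[m][:,2].max())
m=(np.hypot(W[...,0]-.485,W[...,1]+.127)<.04)&(W[...,2]>.045)&(W[...,2]<.085)&(im.max(-1)<70); print("post",m.sum(),np.median(W[m],0))
imt,d,W=cloud("top")
m=(np.hypot(W[...,0]-.485,W[...,1]+.127)<.04)&(W[...,2]>.065)&(W[...,2]<.085); print("post top",m.sum(),np.median(W[m],0))
cv2.imwrite("pics/m7.png",np.hstack([cv2.resize(imt[160:260,230:330][...,::-1],(400,400),interpolation=cv2.INTER_CUBIC),cv2.resize(im[150:270,220:340][...,::-1],(400,400),interpolation=cv2.INTER_CUBIC)]))
E
```

```text
{'opening': np.float64(0.0343), 'ee_pos': array([0.4837, 0.0374, 0.255 ]), 'tcp_rot': array([-1.799959e+02,  1.470000e-02,  3.813920e+01]), 'q': array([ 4.429500e+00, -3.730900e+00,  2.040400e+00,  9.578580e+01,
       -4.700000e-03,  1.462903e+02])}
117 [ 0.5811 -0.0477  0.0869] -0.07144860917937174 -0.01587004821973698
185 [ 0.5649 -0.0418  0.1147] -0.07158755761565608 -0.015136624905318478
peg 54 [0.48998511 0.03910989 0.18383314] 0.19948153003266367
post 38 [ 0.49288311 -0.12644988  0.06097239]
post top 31 [ 0.48548617 -0.12594975  0.07514627]
```

View pics/m7.png

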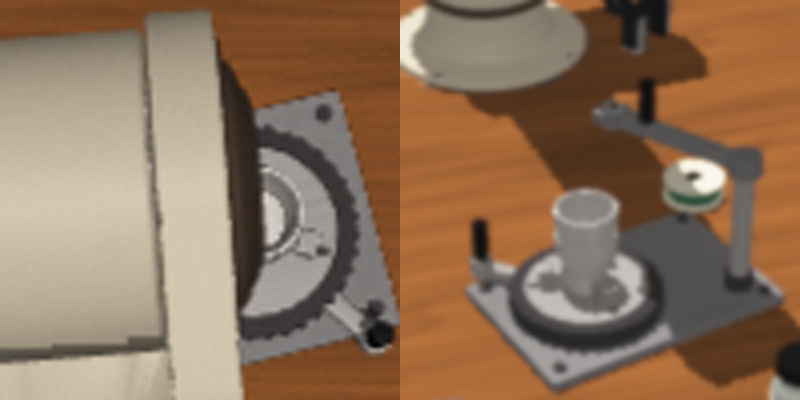

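Post is at (.4855,-.126), a sleeve angle of about 1.21, and the stack is upright (right half, about (585,235)). The gripper is over the guide peg, so lower it to straddle the peg.

apply_moves([
  {"xyz": [1,-1,20],"twist": 0,"jaw": -0.2},
  {"xyz": [1,-1,45],"twist": 0,"jaw": -0.2},
  {"xyz": [1,-1,63],"twist": 0,"jaw": -0.2},
  {"xyz": [1,-1,70],"twist": 0,"jaw": -0.2},
  {"xyz": [1,-1,70],"twist": 0,"jaw": -0.2},
])

```text
time: 25.4
ee_pos: [0.4838, 0.0395, 0.1851]
tcp_rot: [-180.0, 0.0, 38.2]
wrist_force: [-0.5, 0.8, 0.4]
opening: 0.034
grasp_force: 0.0
```

```bash
python3 arc.py .5705 .1035 .110 6 5
```

```text
pos [0.4838 0.0395 0.1851] angle -143.56025302440466 yaw 38.18901974156882 rad 0.10779052561995346 op 0.034041279965481334 F [-0.5  0.8  0.4]
-2.0 11.4 -0.105
-0.5 22.9 -0.209
2.1 34.1 -0.314
5.9 44.9 -0.419
10.8 55.4 -0.524
```

apply_moves([
  {"xyz": [-2,11.5,0],"twist": -0.105,"jaw": -0.2},
  {"xyz": [-0.5,23,0],"twist": -0.21,"jaw": -0.2},
  {"xyz": [2,34,0],"twist": -0.315,"jaw": -0.2},
  {"xyz": [6,45,0],"twist": -0.42,"jaw": -0.2},
  {"xyz": [11,55.5,0],"twist": -0.525,"jaw": -0.2},
])

```text
time: 26.02
ee_pos: [0.5273, 0.0025, 0.1862]
tcp_rot: [180.0, -0.0, 68.5]
wrist_force: [-1.3, 0.6, 0.5]
opening: 0.0342
grasp_force: 0.6
```

```bash
python3 arc.py .5705 .1035 .110 4 5
```

```text
pos [0.5273 0.0025 0.1862] angle -113.17232577077293 yaw 68.47538302925238 rad 0.10984085379680582 op 0.03416455814061608 F [-1.3  0.6  0.5]
-0.1 7.7 -0.07
0.5 15.3 -0.14
1.6 22.9 -0.209
3.2 30.4 -0.279
5.4 37.8 -0.349
```

apply_moves([
  {"xyz": [0,7.5,0],"twist": -0.07,"jaw": -0.2},
  {"xyz": [0.5,15,0],"twist": -0.14,"jaw": -0.2},
  {"xyz": [1.5,23,0],"twist": -0.21,"jaw": -0.2},
  {"xyz": [3,30.5,0],"twist": -0.28,"jaw": -0.2},
  {"xyz": [5.5,38,0],"twist": -0.35,"jaw": -0.2},
])

```text
time: 26.65
ee_pos: [0.5646, -0.0064, 0.1861]
tcp_rot: [180.0, 0.0, 88.5]
wrist_force: [-1.3, -1.2, 1.0]
opening: 0.034
grasp_force: 0.7
```

apply_moves([
  {"xyz": [0,2,0],"twist": -0.02,"jaw": -0.2},
  {"xyz": [0,4,0],"twist": -0.04,"jaw": -0.2},
  {"xyz": [0,4,0],"twist": -0.04,"jaw": -0.2},
])

```text
time: 27.02
ee_pos: [0.5683, -0.0062, 0.1853]
tcp_rot: [180.0, -0.0, 90.6]
wrist_force: [-0.6, -0.8, -0.6]
opening: 0.0343
grasp_force: 0.0
```

```bash
python3 arc.py .5705 .1035 .110 1 3
```

```text
pos [ 0.5683 -0.0062  0.1853] angle -91.15386268892465 yaw 90.61214582544444 rad 0.1097038943381554 op 0.03429330370607328 F [-0.6 -0.8 -0.6]
-0.3 1.9 -0.017
-0.3 3.8 -0.035
-0.3 5.7 -0.052
```

apply_moves([
  {"xyz": [0,2,0],"twist": -0.01,"jaw": -0.2},
  {"xyz": [0,3,0],"twist": -0.02,"jaw": -0.2},
  {"xyz": [0,3,0],"twist": -0.02,"jaw": -0.2},
])

```text
time: 27.4
ee_pos: [0.5712, -0.0062, 0.1851]
tcp_rot: [180.0, 0.0, 91.8]
wrist_force: [-1.0, 0.6, -0.4]
opening: 0.0344
grasp_force: 0.4
```

apply_moves([
  {"xyz": [0,2,0],"twist": -0.01,"jaw": -0.2},
  {"xyz": [0,4,0],"twist": -0.02,"jaw": -0.2},
  {"xyz": [0,4,0],"twist": -0.02,"jaw": -0.2},
])

```text
time: 27.78
ee_pos: [0.5717, -0.0059, 0.1849]
tcp_rot: [-179.6, -0.0, 92.9]
wrist_force: [-20.9, 0.7, 8.8]
opening: 0.0343
grasp_force: 10.7
```

Stop reached. Back off and rise clear.

apply_moves([
  {"xyz": [0,-6,0],"twist": 0,"jaw": -0.2},
  {"xyz": [0,-11,0],"twist": 0,"jaw": -0.2},
  {"xyz": [0,-11,0],"twist": 0,"jaw": -0.2},
  {"xyz": [0,-11,0],"twist": 0,"jaw": -0.2},
])

```text
time: 28.28
ee_pos: [0.5644, -0.0066, 0.1851]
tcp_rot: [180.0, 0.0, 92.9]
wrist_force: [0.2, -0.1, 0.6]
opening: 0.0343
grasp_force: 0.0
```

apply_moves([
  {"xyz": [0,0,-20],"twist": 0,"jaw": -0.2},
  {"xyz": [0,0,-55],"twist": 0,"jaw": -0.2},
  {"xyz": [0,0,-90],"twist": 0,"jaw": -0.2},
  {"xyz": [50,-30,-100],"twist": 0,"jaw": -0.2},
  {"xyz": [105,-50,-100],"twist": 0,"jaw": -0.2},
])

```text
time: 28.9
ee_pos: [0.5087, 0.0963, 0.2862]
tcp_rot: [179.9, -0.0, 92.8]
wrist_force: [0.4, 0.4, -1.0]
opening: 0.0344
grasp_force: 0.0
```

apply_moves([
  {"xyz": [60,-10,0],"twist": 0,"jaw": -0.2},
  {"xyz": [120,-20,0],"twist": 0,"jaw": -0.2},
  {"xyz": [150,-25,0],"twist": 0,"jaw": -0.2},
  {"xyz": [150,-25,0],"twist": 0,"jaw": -0.2},
])

```text
time: 29.4
ee_pos: [0.4758, 0.2461, 0.2848]
tcp_rot: [-180.0, -0.0, 93.1]
wrist_force: [0.5, 0.1, 0.6]
opening: 0.0342
grasp_force: 0.0
```

```bash
python3 - <<'E'
from h import *
o=sensors.get_obs(); print({k:np.round(o[k],4) for k in('time','ee_pos','tcp_rot','wrist_force')})
im,d,W=cloud("scene")
for lo,hi in((.075,.095),(.105,.124)):
    m2=(np.hypot(W[...,0]-.557,W[...,1]+.043)<.06)&(W[...,2]<hi)&(W[...,2]>lo)&(im.max(-1)>100)
    print(m2.sum(),np.round(np.median(W[m2],0),4), W[m2][:,1].min(),W[m2][:,1].max())
imt,d,W=cloud("top")
m=(np.hypot(W[...,0]-.485,W[...,1]+.127)<.04)&(W[...,2]>.065)&(W[...,2]<.085); print("post top",m.sum(),np.median(W[m],0))
m=(np.hypot(W[...,0]-.56,W[...,1]+.005)<.04)&(W[...,2]>.185)&(W[...,2]<.205); p=np.median(W[m],0); v=p[:2]-[.5705,.1035]; print("peg top",m.sum(),p,"arm angle",np.degrees(np.arctan2(v[1],v[0])))
cv2.imwrite("pics/m8.png",np.hstack([cv2.resize(imt[160:260,230:330][...,::-1],(400,400),interpolation=cv2.INTER_CUBIC),cv2.resize(im[150:270,220:340][...,::-1],(400,400),interpolation=cv2.INTER_CUBIC)]))
E
```

```text
{'time': np.float64(29.4), 'ee_pos': array([0.4758, 0.2461, 0.2848]), 'tcp_rot': array([-1.799855e+02, -2.400000e-03,  9.310950e+01]), 'wrist_force': array([0.4919, 0.0593, 0.6179])}
120 [ 0.5808 -0.047   0.0873] -0.07302952119546949 -0.015126627331415782
159 [ 0.5716 -0.0466  0.1137] -0.07156047136939339 -0.014442177302204956
post top 29 [ 0.48549821 -0.12605638  0.07476798]
peg top 38 [ 0.56063228 -0.00633539  0.1966218 ] arm angle -95.13372549282926
```

View pics/m8.png

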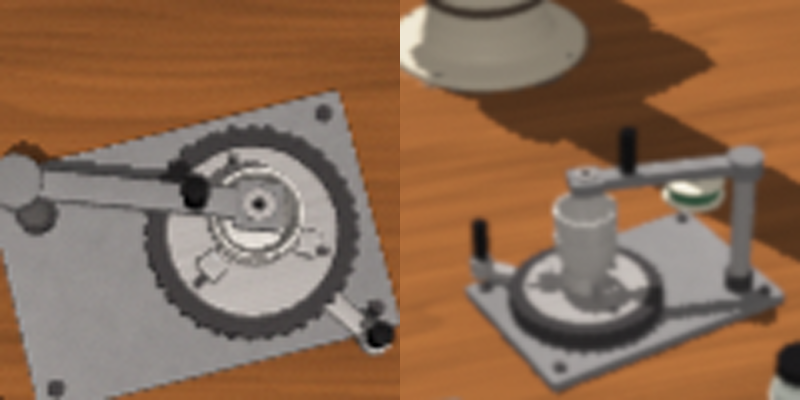

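Left half: the bush sits over the stack at about (258,205). Right half: the arm is home and the stack is upright. The lever post hasn't moved since tightening, so I'm handing in.

```bash
python3 -c "
from workcell import bot
print(bot.job_done())"
```

```text
the job is handed in; nothing more can be done
None
```

The job is handed in: the caps are nested upright in the tightened chuck, the drill guide is home against its stop, and the bystanders weren't touched. The hand-in returned no verdict, and I could only infer the jaw grip from the lever force and the post staying put, not measure it at each jaw.

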